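Slide a serving board out over the slab edge for the waiter

ROBOT

A 6-joint arm with a two-finger parallel gripper is mounted at the origin on the work surface. World frame = base frame: x ahead of the robot, y to its left, z up, the work surface at z = 0. Lengths are in m, angles in rad, forces in N, time in s.
With the tool pointing down it reaches from about 0.35 to 0.775 m from the base axis. Payload 7.3 kg.
Tool frame: the origin (TCP) lies midway between the tips of the shut fingers; the grasp point (between the pads) lies env.grip_point_offset behind it (env.grip_point_offset is the distance from the TCP to the grasp point, in m); z points along the fingers, x is the direction in which the jaws open and shut, and the axes are right-handed (so a half turn about z gives the same grasp; the last joint's range is limited). The gripper opens to 92 mm and grips with 3 to 60 N. Pads are 19 mm wide; open, the fingers measure 130 mm over their backs; the gripper's body (75 mm by 190 mm) begins 47 mm behind the grasp point.
Start: joints at [-1.256, 0.342, 1.524, -0, 1.275, -0.146], TCP at [0.233, -0.47, 0.227] pointing down, gripper open.
Joint ranges: [-2.53, 2.53], [-0.77, 2.02], [0.04, 2.7], [-1, 4.14], [0.28, 2.66], [-3.11, 3.11]. Speed limits (rad/s): [2.57, 2.57, 3.14, 3.14, 3.14, 3.14].

INTERFACE

Orientations are given as [roll, pitch, yaw] about the fixed x, y, z axes, in that order (R = Rz(yaw) Ry(pitch) Rx(roll)).
In Python, from bench import env, camera, camera_info, nets gives the robot as it stands.
- The arm moves only by the shell command python3 -m inch 'ROWS' [OPENING] [FORCE]. ROWS is JSON, a list of rows, each a list of 4 numbers: the shift along the tool's x, y, z in mm, then the turn about the tool's z in rad. A call has 1 to 10 rows; each row shifts and turns the commanded pose from where the row before left it, along the tool's axes as they then stand; what a row does not reach is not made up. A row lasts 1/12 s, in which the tool goes at most 41.7 mm and 7.16 degrees, less where a joint would pass 70% of its speed; a pose out of reach is approached as far as the arm can. A call with a gripper value outside its range is refused whole. OPENING is the opening, from -1 (shut) to 1 (fully open), set as the call begins (- or left out, the last holds). The fingers move at their own pace and stop on an object; FORCE is the grip in N (left out, the last holds). Time passes only in rows, so rows that do not move let the fingers close. It gives the time, the measured TCP pose, the force and the opening at its end, in the units of the state.
- env.get_obs(): the state, without advancing time (a new reading comes with each control period).
- camera(name): name is "side" or "top" or "wrist"; returns (picture, depth): 384x512x3 uint8, red, green, blue; 384x512 float32, m along the optical axis (not along the pixel's ray), 0 where there is no reading.
- camera_info(name): a dict with "camera_matrix" (3x3 intrinsics, pixels), "rvec" (rotation vector, rad) and "tvec" (3), from world to camera coordinates, as OpenCV has them. Camera axes: x right, y down, z forward; pixel columns grow to the right and rows downward; lengths in m; the calibration is good to about 2 mm. A picture is of the moment at which its call begins: read the wrist's pose just before it. camera_info takes no time and is no camera call; for the wrist camera it gives the pose at the moment of the call.
- env.finish_job(): hands the job in, once; it reports no verdict.
Trained networks look in the newest picture that a camera, given by its name, has taken for a name from the list of things; names that differ only in an ending like _2 or _b are one class to them, and where a whole thing is asked for, a point or a joint stands for the part that bears it (a point fixed in the world has none). Each returns a list of dicts, best first, with "p" (0 to 1); they miss things now and then, are a little off and sometimes report something else, mostly with a low value. They report only what shows in the picture. A call takes as long as a camera call. They do not tell look-alikes from the thing itself.
- nets.cut_out(camera, name): "mask" (384x512 bool, what is visible of it) and "extent" ([left, top, right, bottom] in pixels, round what is visible of it).
The state is a dict: "clock": time; "joints": joint angles; "qvel": joint speeds; "tau": joint torques, N m; "tcp_pos": TCP position; "tcp_rot": TCP orientation; "wrist_force": force on the tool from outside, world axes, zero at the start; "wrist_torque": the same for the moment, N m; "opening": opening from 0.0 (shut) to 1.0 (fully open).
Only numpy, scipy, OpenCV 4.12 (cv2) and the standard library are available. Lean on these libraries where they do the work, as an engineer would, in place of code of your own. Each camera call takes 0.05 s, during which the arm holds its last target.

TASK

Slide the large serving board across the marble slab, away from the robot, until it sticks out 30 mm (within a centimetre) past the slab's far edge and lies square to that edge, so that the waiter can get his fingers under it. A metal spice tin stands in its way: first, before the board comes near the edge, push the tin aside so that it is wholly out of the board's way, still standing on the slab. Only push, with light force: grip nothing, pick nothing up, tip nothing over, and leave everything else where it is.

Things in the scene. Friction and masses are not known exactly. Their poses are not given: they have to be found in the camera images.
- slab: White marble slab fixed on the counter, 300 mm (its x) by 480 mm (its y) by 40 mm high; its flat top is 40 mm above the counter. Origin at the centre of its underside, z up, x pointing away from the robot to its far long edge, give or take 0.2 rad. It stands anywhere within 20 mm in x and 50 mm in y of its usual place.
- slab_edge (a point): Middle of the slab's far upper edge, 150 mm from the slab's centre along its x, 40 mm above the counter; axes as the slab's. The edge runs along its y.
- board: The large serving board: loose plain wooden rectangle lying flat on the slab, 100 mm (its x) by 160 mm (its y) by 8 mm thick, about 0.14 kg, with a dark hanging-hole mark near one short side (look only). Origin at the centre of its underside, z up, x pointing to the slab's far edge, at the start within 0.15 rad of square. It slides with ordinary friction and tips off if it overhangs 50 mm or more.
- board_front (a point): Middle of the board's far long side, on its underside, 50 mm from the board's centre along its x; axes as the board's. The overhang is this point's x in the frame of slab_edge.
- tin: Low round metal spice tin with a flat dark lid, loose, 54 mm in diameter and 28 mm high, about 0.12 kg, standing on the slab between the board and the far edge. Origin at the centre of its underside, z up. At the start it stands 23 to 33 mm clear of the board, its centre at most 30 mm to either side of the board's middle.
- small_board: Bystander: small board of the same wood, 55 (its x) by 80 (its y) by 8 mm, flat on one of the slab's near corners. Origin at the centre of its underside.
- mill: Bystander: dark wooden pepper mill, 44 mm in diameter, 100 mm high, on the slab's other near corner. Origin at the centre of its underside.
- oil: Bystander: green glass bottle, 60 mm in diameter, 190 mm high, on the counter to the left of the slab. Origin at the centre of its underside.
- bowl: Bystander: white bowl, 130 mm in diameter, 55 mm high, on the counter to the right of the slab. Origin at the centre of its underside.
- cup: Bystander: steel cup, 70 mm in diameter, 75 mm high, on the counter by the slab. Origin at the centre of its underside.
- spice_jar: Bystander: glass jar, 56 mm in diameter, 90 mm high, on the counter by the slab. Origin at the centre of its underside.
Not all that is in view belongs to the job. What is shaped like the board but red is not meant.

How it is judged:
On the way, in this order (a step that is already met when the one before it is completed fails the run):
1. the tin stands clear of the board's way while the board's far side is still on the slab ((y of tin in the frame of board above 0.1 m or y of tin in the frame of board below -0.1 m or x of tin in the frame of board below -0.07 m) and x of board_front in the frame of slab_edge below -0.01 m and angle between tin's own z axis and vertical below 0.1 rad), for 0.1 s.
2. the board overhangs the far edge by about 30 mm, square to it (x of board_front in the frame of slab_edge between 0.019 and 0.041 m and angle between the x axis of board and the x axis of slab, either way round below 0.13 rad), for 0.1 s.
At the end, for the whole second after the job is handed in: The board lies flat and still on the slab with its far side 30 mm (19 to 41 mm) past the far edge, within 0.13 rad of square; the tin stands upright and still on the slab, not in the board's way: its centre more than 100 mm to the side of the board's middle (or more than 70 mm behind it) (all of step 2 and (y of tin in the frame of board above 0.1 m or y of tin in the frame of board below -0.1 m or x of tin in the frame of board below -0.07 m) and height (world z) of board between 0.036 and 0.044 m and angle between board's own z axis and vertical below 0.05 rad and height (world z) of tin between 0.036 and 0.044 m and angle between tin's own z axis and vertical below 0.1 rad and linear speed of board below 0.01 m/s and linear speed of tin below 0.02 m/s); the robot touches nothing.
It fails at once if the board is lifted or tipped (height (world z) of board above 0.05 m or angle between board's own z axis and vertical above 0.2 rad).
It fails at once if the tin is lifted, or gripped or squeezed by the fingers (height (world z) of tin above 0.05 m or contact force between the fingers and tin above 18 N).
It fails at once if the tin is tipped over or falls off the slab (angle between tin's own z axis and vertical above 0.4 rad or height (world z) of tin below 0.03 m).
It fails at once if the board overhangs before the tin is out of its way (x of board_front in the frame of slab_edge above 0 m and not (y of tin in the frame of board above 0.1 m or y of tin in the frame of board below -0.1 m or x of tin in the frame of board below -0.07 m)).
It fails at once if a bystander (small board, mill, bottle, bowl, cup or jar) is moved more than 15 mm (distance of any of small_board, mill, oil, bowl, cup, spice_jar from where it was at the start of the episode above 0.015 m).
It also fails if it takes over 51 s, if anything falls off the work surface, if the arm or the gripper's body presses on something with over 40 N, if the wrist force passes 120 N, or if a joint passes its speed limit or range.

## Working session

There is one attempt and no reset: what is moved stays moved. The work goes in short steps, Python scripts to look and compute and a shell command to move; the robot and the scene stay as the last step left them, time stands still between calls to the robot, and variables do not carry over. Pictures are saved under pics/ and viewed, and the job is handed in when it is done.

```bash
ls; mkdir -p pics; python3 - <<'E'
from bench import env,camera,camera_info,nets
import cv2
print(env.get_obs(), env.grip_point_offset)
for c in ["side","top"]:
    p,d=camera(c); cv2.imwrite(f"pics/{c}0.png",p[:,:,::-1])
    print(camera_info(c))
E
```

```text
pics
{'clock': 0.0, 'joints': array([-1.25600811e+00,  3.42719958e-01,  1.52500811e+00, -1.02466799e-06,
        1.27538586e+00, -1.46020723e-01]), 'qvel': array([-0.00107703,  0.00065334,  0.00048832,  0.00044024,  0.00043298,
       -0.00120835]), 'tau': array([ 1.56500249e-03, -4.31242347e+01, -2.44214505e+01,  7.17912731e-02,
        5.60877775e-02, -1.41909672e-04]), 'tcp_pos': array([ 0.23333814, -0.46985007,  0.2260495 ]), 'tcp_rot': array([-3.14137227e+00,  1.50522440e-03, -1.10998693e+00]), 'wrist_force': array([-0.01116091, -0.24341965, -1.13590357]), 'wrist_torque': array([0.00287157, 0.04397335, 0.02413558]), 'opening': 0.9995455791306668} 0.0188
{'camera_matrix': array([[349.93882331,   0.        , 260.24887132],
       [  0.        , 349.93882331, 187.48004929],
       [  0.        ,   0.        ,   1.        ]]), 'rvec': array([ 2.22127579, -0.17822388,  0.09627841]), 'tvec': array([-0.6070943 ,  0.10172143,  0.86442608])}
{'camera_matrix': array([[347.85133617,   0.        , 255.29626423],
       [  0.        , 347.85133617, 189.49339739],
       [  0.        ,   0.        ,   1.        ]]), 'rvec': array([ 2.01688679, -2.21796507,  0.23365975]), 'tvec': array([0.0422745 , 0.61559887, 0.86491286])}
```

View pics/side0.png

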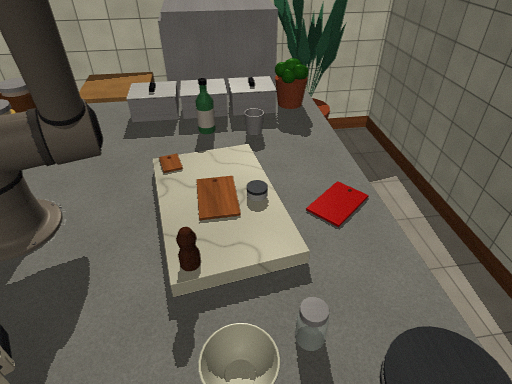

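View pics/top0.png

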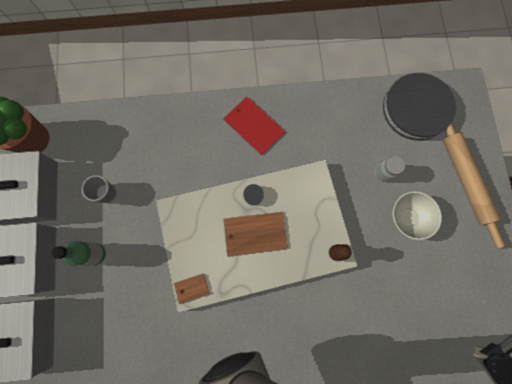

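The top picture shows the slab with corners near (157,200), (326,162), (355,265) and (178,310). The brown board with its hole mark is centred at about (256,234), with the dark-lidded tin at (254,194). The small board is at (191,289), the mill at (340,252) and the red look-alike at (254,125). Two brown boards lie on the slab, and the larger, central one is the one meant. Next I'll measure and confirm with a crop.

```bash
cat > h.py <<'E'
from bench import env,camera,camera_info,nets
import cv2, numpy as np
def cam(c):
    i=camera_info(c); R=cv2.Rodrigues(np.array(i["rvec"],float))[0]
    return np.array(i["camera_matrix"]),R,np.array(i["tvec"],float).ravel()
def toplane(c,uv,z):
    K,R,t=cam(c); uv=np.atleast_2d(uv).astype(float)
    r=(np.linalg.inv(K)@np.c_[uv,np.ones(len(uv))].T).T@R; o=-R.T@t
    return o+r*((z-o[2])/r[:,2])[:,None]
def toworld(c,d,mask):
    K,R,t=cam(c); v,u=np.nonzero(mask&(d>0)); dd=d[v,u]
    P=np.c_[(u-K[0,2])/K[0,0]*dd,(v-K[1,2])/K[1,1]*dd,dd]
    return (P-t)@R
def rect(c,mask,z):
    v,u=np.nonzero(mask); P=toplane(c,np.c_[u,v],z)[:,:2]
    # contour
    (cx,cy),(w,h),a=cv2.minAreaRect((P*1000).astype(np.float32))
    return cx,cy,w,h,a
def scene(names,c="top",save=None):
    p,d=camera(c); out={}
    if save: cv2.imwrite(save,p[:,:,::-1])
    for n in names:
        out[n]=nets.cut_out(c,n)
    return p,d,out
E
python3 - <<'E'
from h import *
Z={"slab":.04,"board":.048,"tin":.068,"small_board":.048,"mill":.14,"oil":.19,"bowl":.055,"cup":.075,"spice_jar":.09}
p,d,o=scene(Z)
for n,z in Z.items():
    for r in o[n][:3]:
        P=toworld("top",d,r["mask"])
        print(n,round(r["p"],2),r["extent"],r["mask"].sum(),"rect",np.round(rect("top",r["mask"],z),1),"z med/95",np.round(np.percentile(P[:,2],[50,95])*1000), "xy med",np.round(np.median(P[:,:2],0)*1000))
cv2.imwrite("pics/crop1.png",cv2.resize(p[140:330,140:380],None,fx=3,fy=3,interpolation=cv2.INTER_CUBIC)[:,:,::-1])
E
```

```text
slab 0.58 [157.0, 160.8, 358.0, 308.1] 16441 rect [505.8  -3.8 301.8 481.2   8.5] z med/95 [40. 43.] xy med [504.  -2.]
board 0.62 [226.0, 210.8, 287.0, 257.0] 2285 rect [502.4  -2.9 100.2 162.    1.6] z med/95 [48. 51.] xy med [501.  -4.]
board 0.59 [222.2, 98.8, 281.8, 154.1] 1716 rect [806.2 -30.1 154.3  96.4  39.3] z med/95 [ 8. 11.] xy med [821. -32.]
tin 0.63 [243.5, 182.7, 262.3, 208.0] 368 rect [603.2  -8.8  53.1  56.6  84.6] z med/95 [69. 71.] xy med [604.  -9.]
small_board 0.96 [174.5, 276.3, 208.4, 303.6] 717 rect [378.1 171.8  57.3  81.5  13.2] z med/95 [48. 51.] xy med [377. 171.]
small_board 0.73 [392.3, 191.3, 439.0, 239.9] 1853 rect [ 509.3 -440.6  130.2  126.6   84.6] z med/95 [24. 55.] xy med [ 511. -454.]
small_board 0.41 [155.0, 159.8, 360.8, 308.6] 16713 rect [505.   -4.1 300.  480.7   8.2] z med/95 [40. 43.] xy med [504.  -2.]
mill 0.77 [327.1, 242.3, 351.1, 260.3] 324 rect [ 432.3 -198.9   52.4   37.2   84.5] z med/95 [123. 139.] xy med [ 432. -204.]
mill 0.34 [155.9, 161.9, 354.7, 311.8] 16316 rect [496.3  -2.5 270.3 428.8   8.4] z med/95 [40. 43.] xy med [504.  -2.]
oil 0.75 [49.3, 241.5, 105.3, 264.9] 1079 rect [485.1 390.  120.2  52.1  84.5] z med/95 [122. 191.] xy med [489. 420.]
oil 0.4 [391.2, 192.3, 440.3, 240.0] 1862 rect [ 497.5 -372.5  109.3  109.4   73.7] z med/95 [24. 55.] xy med [ 511. -453.]
bowl 0.64 [392.8, 190.2, 441.2, 240.7] 1808 rect [ 510.  -437.3  128.7  123.1   84.6] z med/95 [24. 55.] xy med [ 512. -455.]
cup 0.63 [85.4, 174.2, 116.5, 204.1] 733 rect [650.9 395.5  93.1  69.   45.2] z med/95 [45. 76.] xy med [663. 414.]
spice_jar 0.56 [376.7, 157.0, 405.3, 180.2] 540 rect [ 634.  -372.3   51.8   87.4   27.5] z med/95 [85. 92.] xy med [ 638. -377.]
```

View pics/crop1.png

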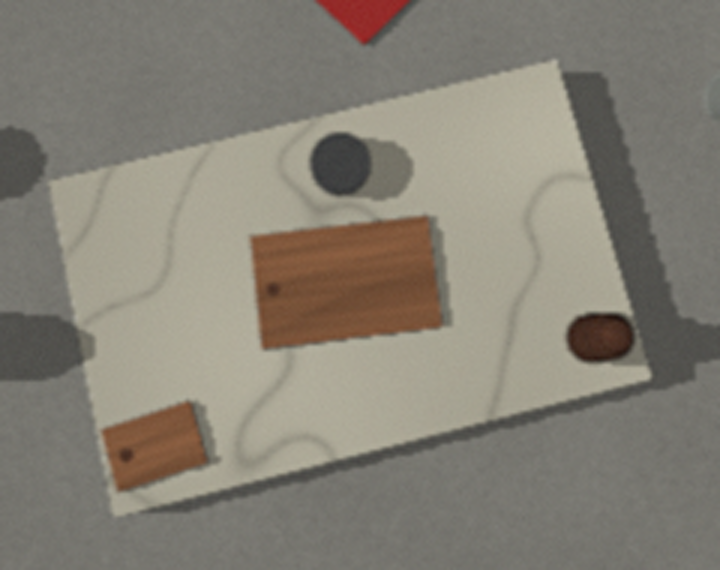

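The crop confirms the brown 100x162 mm board as the target; the red one lies off the slab on the counter. The tin sits about 19 mm to the −y side in the slab frame, so I'll push it toward −y with the fingers slightly open as a two-point cradle. First I'll turn the tool to line up with the slab (yaw 0.146).

```bash
cat >> h.py <<'E'
S0=np.array([505.4,-4.0]); SY=0.146
def s2w(q): c,s=np.cos(SY),np.sin(SY); return S0+np.array([[c,-s],[s,c]])@np.array(q,float)
def w2s(q): c,s=np.cos(SY),np.sin(SY); return np.array([[c,s],[-s,c]])@(np.array(q,float)-S0)
def delta(sx,sy,z):
    o=env.get_obs(); p=o["tcp_pos"]*1000; yaw=o["tcp_rot"][2]; d=s2w([sx,sy])-p[:2]
    c,s=np.cos(yaw),np.sin(yaw)
    print("t",round(o["clock"],2),"slab",np.round(w2s(p[:2]),1),"z",round(p[2],1),"yaw",round(yaw,3),"dtool",np.round([c*d[0]+s*d[1],s*d[0]-c*d[1],p[2]-z],1),"F",np.round(o["wrist_force"],1))
E
python3 -m inch '[[0,0,0,-0.12],[0,0,0,-0.12],[0,0,0,-0.12],[0,0,0,-0.12],[0,0,0,-0.12],[0,0,0,-0.12],[0,0,0,-0.12],[0,0,0,-0.12],[0,0,0,-0.12],[0,0,0,-0.12]]' -0.565
python3 -m inch '[[0,0,0,-0.056],[0,0,0,0]]'
python3 - <<'E'
from h import *
delta(96,36,226)
E
```

```text
clock: 1.43
tcp_pos: [0.2335, -0.4702, 0.2268]
tcp_rot: [3.141, -0.0, 0.096]
wrist_force: [-0.2, -0.2, 0.2]
opening: 0.322
clock: 1.6
tcp_pos: [0.2335, -0.4702, 0.2267]
tcp_rot: [3.141, 0.0, 0.148]
wrist_force: [-0.7, 0.3, -0.3]
opening: 0.227
t 1.6 slab [-336.9 -421.7] z 226.7 yaw 0.148 dtool [ 433.8 -456.9    0.7] F [-0.7  0.3 -0.3]
```

```bash

python3 -m inch '[[20,-21,0,0],[20,-21,0,0],[20,-21,0,0],[20,-21,0,0],[20,-21,0,0],[20,-21,0,0],[20,-21,0,0],[20,-21,0,0],[20,-21,0,0],[20,-21,0,0]]'
python3 -m inch '[[20,-21,0,0],[20,-21,0,0],[20,-21,0,0],[20,-21,0,0],[20,-21,0,0],[20,-21,0,0],[20,-21,0,0],[20,-21,0,0],[10,-10,0,0],[0,0,0,0]]'
python3 - <<'E'
from h import *
delta(96,36,52)
E
```

```text
clock: 2.43
tcp_pos: [0.4015, -0.2321, 0.2269]
tcp_rot: [3.141, -0.0, 0.143]
wrist_force: [-0.2, -0.3, -0.2]
opening: 0.218
clock: 3.27
tcp_pos: [0.5442, -0.0304, 0.2264]
tcp_rot: [-3.141, -0.0, 0.148]
wrist_force: [-0.9, -0.2, 0.2]
opening: 0.216
t 3.27 slab [ 34.6 -31.8] z 226.4 yaw 0.148 dtool [ 61.5 -67.7 174.4] F [-0.9 -0.2  0.2]
```

```bash

python3 -m inch '[[15,-17,10,0],[15,-17,10,0],[15,-17,20,0],[16,-17,20,0],[0,0,20,0],[0,0,20,0],[0,0,20,0],[0,0,20,0],[0,0,0,0]]'
python3 - <<'E'
from h import *
delta(96,36,52)
p,d,o=scene(["tin","board"],save="pics/t2.png")
p,d=camera("side"); cv2.imwrite("pics/s2.png",p[100:300,130:330,::-1].repeat(3,0).repeat(3,1))
for n,z in (("tin",.068),("board",.048)):
    r=o[n][0]; print(n,r["p"],np.round(rect("top",r["mask"],z),1))
E
```

```text
clock: 4.02
tcp_pos: [0.5906, 0.0424, 0.0828]
tcp_rot: [-3.141, 0.008, 0.144]
wrist_force: [-1.2, -0.2, 0.2]
opening: 0.217
t 4.02 slab [91.1 33.5] z 82.8 yaw 0.144 dtool [ 4.9 -2.5 30.8] F [-1.2 -0.2  0.2]
tin 0.7 [503.3  -3.9 290.3 465.7   8.2]
board 0.94 [806.7 -30.5 155.7  96.6  41.6]
```

View pics/s2.png

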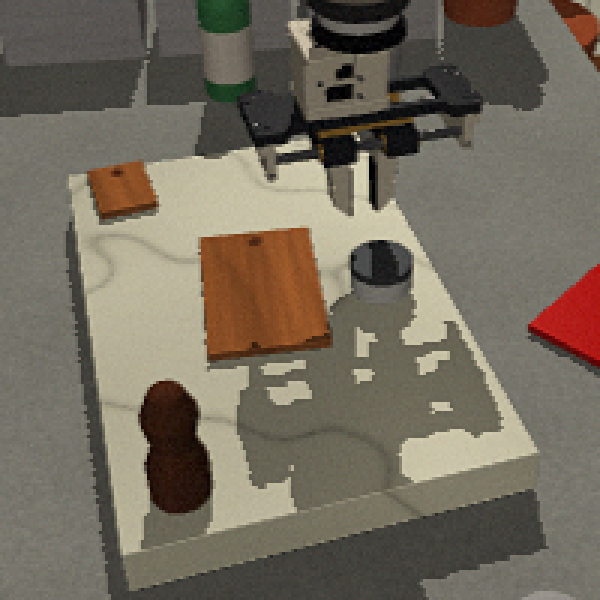

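The side picture shows the fingers just past the tin's left side, lined up with it, with the tin at (381,270) in the enlarged crop and nothing else near. Now I'll lower and push.

```bash

python3 -m inch '[[2,-1,8,0],[3,-1,8,0],[0,0,8,0],[0,0,6,0],[0,0,0,0],[0,0,0,0]]'
python3 - <<'E'
from h import *
delta(96,36,52)
E
```

```text
clock: 4.72
tcp_pos: [0.5978, 0.0464, 0.056]
tcp_rot: [-3.141, 0.001, 0.146]
wrist_force: [0.6, 0.1, -0.5]
opening: 0.219
t 4.72 slab [98.7 36.4] z 56.0 yaw 0.146 dtool [-2.7  0.4  4. ] F [ 0.6  0.1 -0.5]
```

```bash

python3 -m inch '[[-1,0,2,0],[-1,0,2,0],[0,6,0,0],[0,6,0,0],[0,6,0,0],[0,6,0,0],[0,6,0,0],[0,6,0,0],[0,6,0,0],[0,6,0,0]]'
python3 - <<'E'
from h import *
delta(96,-110,52)
p,d=camera("side"); cv2.imwrite("pics/s3.png",p[100:300,130:330,::-1].repeat(3,0).repeat(3,1))
for r in nets.cut_out("side","tin")[:2]:print(r["p"],r["extent"],np.round(w2s(np.median(toworld("side",d,r["mask"])[:,:2],0)*1000)))
E
```

```text
clock: 5.55
tcp_pos: [0.6034, -0.002, 0.0528]
tcp_rot: [-3.142, -0.0, 0.146]
wrist_force: [-0.3, 1.8, 0.8]
opening: 0.22
t 5.55 slab [ 97.2 -12.3] z 52.8 yaw 0.146 dtool [-1.2 97.7  0.8] F [-0.3  1.8  0.8]
0.57 [253.4, 189.4, 270.8, 208.0] [ 96. -60.]
```

View pics/s3.png

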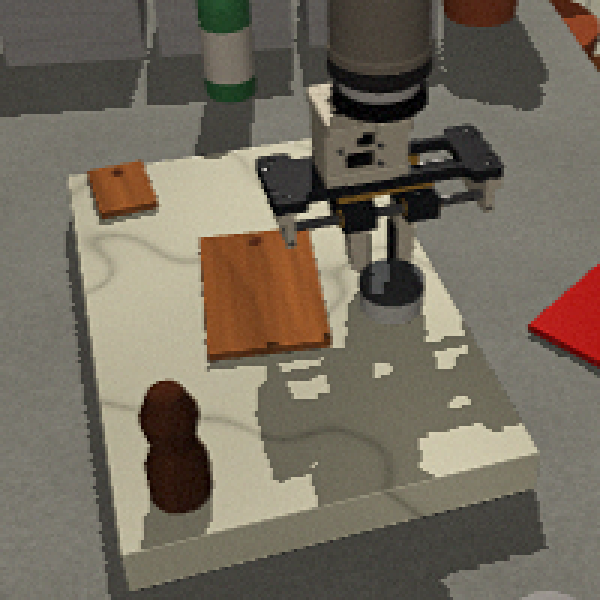

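The tin, now near (392,290) in the crop, slides upright in the cradle and stays at x≈96. I'll keep pushing.

```bash

python3 -m inch '[[0,7,0,0],[0,7,0,0],[0,7,0,0],[0,7,0,0],[0,7,0,0],[0,7,0,0],[0,7,0,0],[0,7,0,0],[0,7,0,0],[0,7,0,0]]'
python3 -m inch '[[0,7,0,0],[0,7,0,0],[0,7,0,0],[0,5,0,0],[0,2,0,0],[0,0,0,0]]'
python3 -m inch '[[0,-6,0,0],[0,-12,0,0],[0,-15,0,0],[0,0,-20,0],[0,0,-20,0],[0,0,-20,0],[0,0,-20,0],[0,0,0,0]]'
python3 - <<'E'
from h import *
delta(-90,0,43)
p,d=camera("side"); cv2.imwrite("pics/s4.png",p[100:300,130:330,::-1].repeat(3,0).repeat(3,1))
for r in nets.cut_out("side","tin")[:2]:
  P=toworld("side",d,r["mask"])*1000
  print(r["p"],r["extent"],np.round(w2s(np.median(P[:,:2],0))),np.percentile(P[:,2],[5,95]))
E
```

```text
clock: 6.48
tcp_pos: [0.6135, -0.0715, 0.0527]
tcp_rot: [3.142, 0.0, 0.146]
wrist_force: [-0.6, 1.7, -0.1]
opening: 0.214
clock: 6.98
tcp_pos: [0.6176, -0.0991, 0.0527]
tcp_rot: [3.141, -0.0, 0.145]
wrist_force: [0.9, -0.4, 0.1]
opening: 0.217
clock: 7.65
tcp_pos: [0.6146, -0.0642, 0.1371]
tcp_rot: [3.139, -0.007, 0.148]
wrist_force: [0.5, -0.4, -0.1]
opening: 0.221
t 7.65 slab [ 99.3 -75.4] z 137.1 yaw 0.148 dtool [-189.1  -75.8   94.1] F [ 0.5 -0.4 -0.1]
0.77 [263.1, 214.1, 283.7, 233.8] [  94. -158.] [45.51630618 69.03617665]
```

View pics/s4.png

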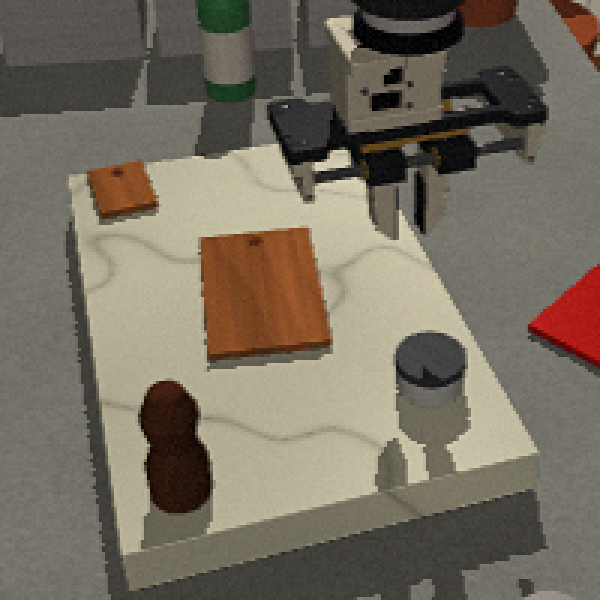

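The tin stands upright at roughly (94,−147) in the slab frame, clear of the board's strip, and the board hasn't moved. Next I go behind the board, turn a quarter turn and open fully for a square two-point push.

```bash

python3 -m inch '[[-12,-5,-6,0],[-20,-8,-6,0],[-24,-10,0,0],[-24,-10,0,0],[-24,-10,0,0],[-24,-10,0,0],[-24,-10,0,0],[-22,-8,0,0],[-15,-5,0,0],[0,0,0,0]]' 1
python3 -m inch '[[0,0,0,0.12],[0,0,0,0.12],[0,0,0,0.12],[0,0,0,0.12],[0,0,0,0.12],[0,0,0,0.12],[0,0,0,0.12],[0,0,0,0.12],[0,0,0,0.12],[0,0,0,0.12]]'
python3 -m inch '[[0,0,0,0.12],[0,0,0,0.12],[0,0,0,0.12],[0,0,0,0.011],[0,0,0,0],[0,0,0,0]]'
python3 - <<'E'
from h import *
delta(-90,0,44)
p,d,o=scene(["board","tin","slab","small_board"])
for n,z in (("tin",.068),("board",.048),("slab",.04),("small_board",.048)):
  for r in o[n][:2]:
    q=rect("top",r["mask"],z);print(n,r["p"],np.round(q,1),np.round(w2s(q[:2]),1))
cv2.imwrite("pics/t5.png",p[:,:,::-1])
E
```

```text
clock: 8.58
tcp_pos: [0.4105, -0.0165, 0.1434]
tcp_rot: [-3.14, 0.005, 0.147]
wrist_force: [-0.2, -0.0, 0.0]
opening: 0.894
clock: 9.42
tcp_pos: [0.4148, -0.0178, 0.1438]
tcp_rot: [3.141, 0.001, -1.06]
wrist_force: [0.9, 0.6, 0.9]
opening: 0.999
clock: 9.92
tcp_pos: [0.4147, -0.018, 0.1443]
tcp_rot: [3.141, 0.0, -1.421]
wrist_force: [0.0, 0.3, 0.3]
opening: 0.999
t 9.92 slab [-91.8  -0.6] z 144.3 yaw -1.421 dtool [ -0.6  -1.8 100.3] F [0.  0.3 0.3]
tin 0.68 [ 622.5 -135.2   50.8   55.    83.4] [  96.7 -146.9]
board 0.73 [807.  -29.6 157.2  97.5  39.7] [294.7 -69.2]
board 0.64 [516.1  -4.1 160.2  76.   89.4] [10.6 -1.7]
slab 0.9 [505.9  -3.9 300.9 478.9   8.3] [0.5 0.1]
slab 0.64 [378.2 172.6  56.9  83.9  11.4] [-100.2  193.2]
small_board 0.91 [378.8 172.   54.7  81.1  12.4] [-99.6 192.5]
```

View pics/t5.png

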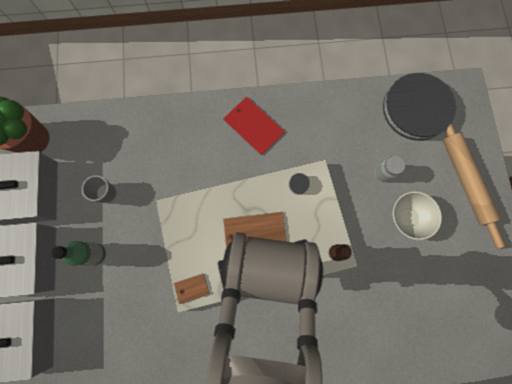

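The top view shows the tin at (299,184), well right of the board's path, with the board at (256,228) partly hidden by the arm. Now lowering behind the board.

```bash

python3 -m inch '[[0,0,20,0.003],[0,0,20,0],[0,0,20,0],[0,0,15,0],[0,0,10,0],[0,0,6,0],[0,0,2,0],[0,0,0,0],[0,0,0,0]]'
python3 - <<'E'
from h import *
delta(-90,0,44)
p,d=camera("side"); cv2.imwrite("pics/s6.png",p[100:300,130:330,::-1].repeat(3,0).repeat(3,1))
E
```

```text
clock: 10.92
tcp_pos: [0.415, -0.0182, 0.0522]
tcp_rot: [-3.141, -0.0, -1.428]
wrist_force: [0.1, 0.4, 1.2]
opening: 1.001
t 10.92 slab [-91.5  -0.9] z 52.2 yaw -1.428 dtool [-0.9 -1.5  8.2] F [0.1 0.4 1.2]
```

View pics/s6.png

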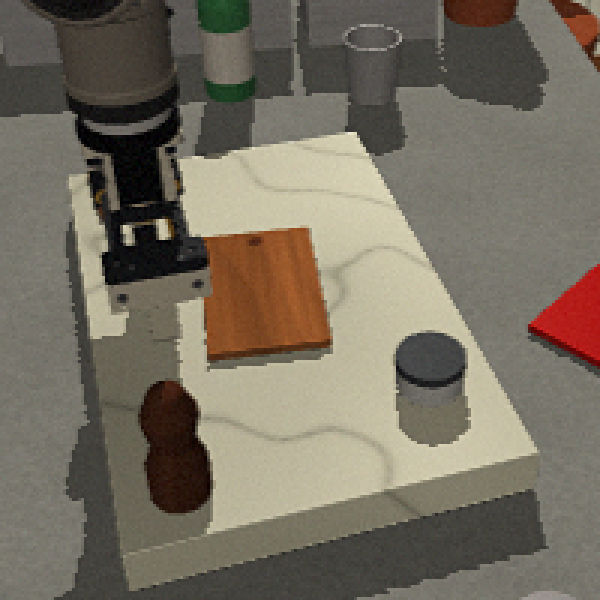

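```bash

python3 -m inch '[[0,0,5,0],[0,0,3.5,0],[0,0,0,0],[0,0,0,0]]'
python3 - <<'E'
from h import *
delta(-90,0,44)
E
```

```text
clock: 11.3
tcp_pos: [0.4145, -0.0181, 0.043]
tcp_rot: [3.141, 0.0, -1.428]
wrist_force: [1.2, 1.1, 0.6]
opening: 0.999
t 11.3 slab [-92.   -0.7] z 43.0 yaw -1.428 dtool [-0.7 -2.  -1. ] F [1.2 1.1 0.6]
```

```bash

python3 -m inch '[[0,-5,-0.5,0],[0,-6,0,0],[0,-6,0,0],[0,-6,0,0],[0,-6,0,0],[0,-6,0,0],[0,-6,0,0],[0,-6,0,0],[0,-6,0,0],[0,-6,0,0]]'
python3 - <<'E'
from h import *
delta(70.5,0,44)
p,d=camera("side"); cv2.imwrite("pics/s7.png",p[100:300,130:330,::-1].repeat(3,0).repeat(3,1))
E
```

```text
clock: 12.13
tcp_pos: [0.4735, -0.0095, 0.0436]
tcp_rot: [3.141, 0.0, -1.428]
wrist_force: [-1.8, 0.7, 0.6]
opening: 1.004
t 12.13 slab [-32.4  -0.8] z 43.6 yaw -1.428 dtool [  -1.2 -102.9   -0.4] F [-1.8  0.7  0.6]
```

View pics/s7.png

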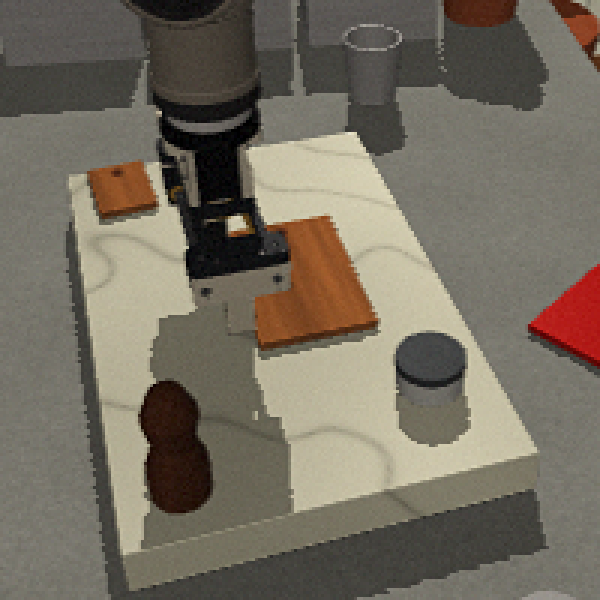

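The board slides ahead of the fingers and is squaring up. The tin at (431,370) in the crop stays clear to the side.

```bash

python3 -m inch '[[0,-6,0,0],[0,-6,0,0],[0,-6,0,0],[0,-6,0,0],[0,-6,0,0],[0,-6,0,0],[0,-6,0,0],[0,-6,0,0],[0,-6,0,0],[0,-6,0,0]]'
python3 -m inch '[[0,-6,0,0],[0,-5,0,0],[0,-5,0,0],[0,-5,0,0],[0,-4,0,0],[0,-2,0,0],[0,0,0,0]]'
python3 - <<'E'
from h import *
delta(70.5,0,44)
p,d,o=scene(["board","tin","slab"],save="pics/t8.png")
cv2.imwrite("pics/c8.png",cv2.resize(p[140:330,140:380],None,fx=3,fy=3)[:,:,::-1])
for n,z in (("tin",.068),("board",.048),("slab",.04)):
  for r in o[n][:2]:
    q=rect("top",r["mask"],z);print(n,r["p"],np.round(q,1),np.round(w2s(q[:2]),1))
E
```

```text
clock: 13.02
tcp_pos: [0.533, -0.0011, 0.0437]
tcp_rot: [3.142, -0.0, -1.428]
wrist_force: [-0.7, -0.2, 0.2]
opening: 0.999
clock: 13.6
tcp_pos: [0.5597, 0.0027, 0.0437]
tcp_rot: [-3.141, -0.0, -1.428]
wrist_force: [-1.2, -0.1, 0.7]
opening: 0.998
t 13.6 slab [54.7 -1.2] z 43.7 yaw -1.428 dtool [ -1.3 -15.8  -0.3] F [-1.2 -0.1  0.7]
tin 0.65 [ 622.2 -131.8   54.7   58.2   39.3] [  97.  -143.4]
board 0.87 [805.8 -29.1 154.1  95.9  39.9] [293.6 -68.5]
slab 0.67 [506.6  -5.1 304.6 484.6   7.8] [ 1.1 -1.3]
```

View pics/c8.png

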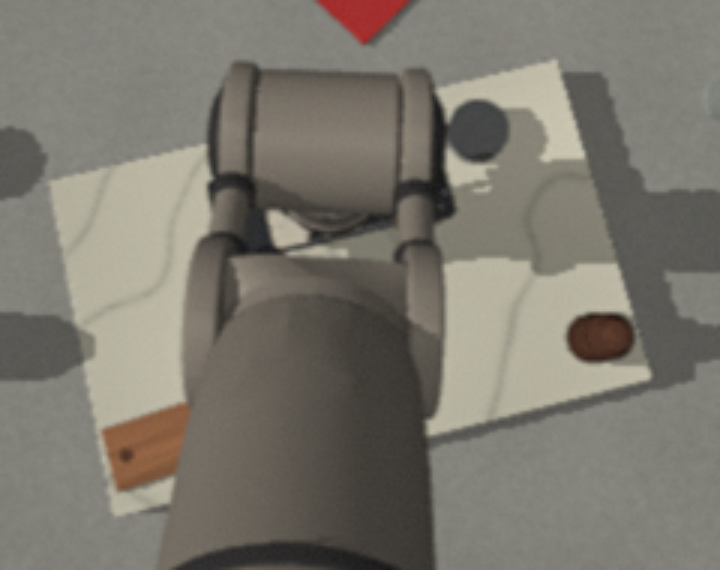

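From above the arm hides the board, so I'll check with the side camera.

```bash
cat >> h.py <<'E'
def sidelook(f):
    p,d=camera("side"); cv2.imwrite(f,p[100:300,130:330,::-1].repeat(3,0).repeat(3,1))
    for n in ("board","tin"):
      for r in nets.cut_out("side",n)[:2]:
        m=r["mask"]; P=toworld("side",d,m)*1000
        if n=="board":
            hsv=cv2.cvtColor(p,cv2.COLOR_RGB2HSV); P=P[(P[:,2]>44)&(P[:,2]<53)]
        if len(P)<20: print(n,"skip",r["extent"]);continue
        Q=np.array([w2s(a) for a in P[:,:2]])
        print(n,round(r["p"],2),"slab pct2/50/98 x",np.round(np.percentile(Q[:,0],[2,50,98]),1),"y",np.round(np.percentile(Q[:,1],[2,50,98]),1),"z",np.round(np.percentile(P[:,2],[5,50,95])))
        if n=="board":
            for a,b in((-70,-40),(-40,-10),(-10,20),(20,50),(50,75)):
                k=(Q[:,1]>a)&(Q[:,1]<b)
                if k.sum()>10: print("  front at y",(a+b)/2,np.round(np.percentile(Q[k,0],[2,97]),1))
E
python3 - <<'E'
from h import *
sidelook("pics/s8.png")
E
```

```text
board 0.96 slab pct2/50/98 x [ 71.6 133.4 164.3] y [-73.3 -32.   78.6] z [46. 48. 49.]
  front at y -55.0 [ 69.4 160.6]
  front at y -25.0 [ 76.5 162.7]
  front at y 5.0 [121.2 164.9]
  front at y 35.0 [133.6 165.2]
  front at y 62.5 [137.2 165.4]
board skip [308.6, 182.3, 367.5, 226.5]
```

View pics/s8.png

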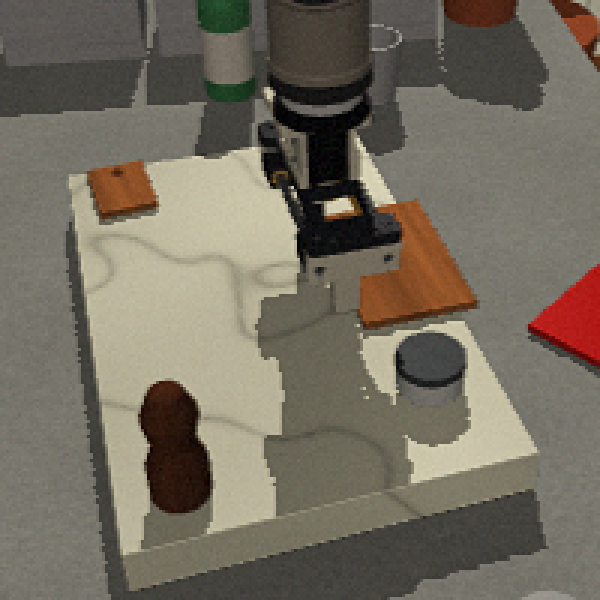

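The measured front is about 163–165 mm from the slab centre, an overhang of about 14 mm. That agrees with the tool reading of 54.7+9.5+100−150=14. Another 16 mm to go, slowly.

```bash

python3 -m inch '[[0,-3,0,0],[0,-3,0,0],[0,-3,0,0],[0,-3,0,0],[0,-2,0,0],[0,-1,0,0],[0,-0.5,0,0],[0,0,0,0]]'
python3 - <<'E'
from h import *
delta(70.5,0,44)
sidelook("pics/s9.png")
E
```

```text
clock: 14.62
tcp_pos: [0.5745, 0.0049, 0.0437]
tcp_rot: [3.142, -0.0, -1.428]
wrist_force: [-1.7, 0.2, 0.5]
opening: 1.001
t 14.62 slab [69.7 -1.2] z 43.7 yaw -1.428 dtool [-1.2 -0.8 -0.3] F [-1.7  0.2  0.5]
board skip [307.8, 178.7, 369.4, 228.9]
board 0.65 slab pct2/50/98 x [ 86.5 147.  177.8] y [-73.5 -35.7  72.1] z [45. 48. 49.]
  front at y -55.0 [ 83.4 176.4]
  front at y -25.0 [ 93.4 177.7]
  front at y 5.0 [139.3 177.5]
  front at y 35.0 [152.3 176.5]
  front at y 62.5 [155.5 177. ]
tin 0.93 slab pct2/50/98 x [ 71.   94.2 122.6] y [-173.1 -156.5 -120.9] z [42. 67. 69.]
```

Front at about 177–178 mm, so the overhang is 28–29 mm and the board is square. I'll back the tool off and check from above.

```bash

python3 -m inch '[[0,4,0,0],[0,10,0,0],[0,15,0,0],[0,20,-5,0],[0,20,-15,0],[0,20,-20,0],[0,25,-20,0],[0,25,-20,0],[0,25,-10,0],[0,20,0,0]]'
python3 -m inch '[[0,5,-10,0],[0,0,-20,0],[0,0,-20,0],[0,0,-15,0],[0,0,0,0]]'
python3 - <<'E'
from h import *
delta(70.5,0,44)
p,d,o=scene(["board","tin","slab","small_board","mill"],save="pics/t10.png")
cv2.imwrite("pics/c10.png",cv2.resize(p[140:330,140:380],None,fx=3,fy=3)[:,:,::-1])
for n,z in (("tin",.068),("board",.048),("slab",.04),("small_board",.048),("mill",.14)):
  for r in o[n][:2]:
    q=rect("top",r["mask"],z);print(n,r["p"],np.round(q,1),np.round(w2s(q[:2]),1))
sidelook("pics/s10.png")
E
```

```text
clock: 15.6
tcp_pos: [0.3918, -0.0216, 0.1357]
tcp_rot: [-3.138, -0.002, -1.428]
wrist_force: [0.3, 0.1, 1.1]
opening: 0.999
clock: 16.02
tcp_pos: [0.3889, -0.0224, 0.2014]
tcp_rot: [-3.136, -0.003, -1.428]
wrist_force: [-0.4, -0.5, -0.0]
opening: 0.998
t 16.02 slab [-117.9   -1.3] z 201.4 yaw -1.428 dtool [  -1.9 -188.4  157.4] F [-0.4 -0.5 -0. ]
tin 0.8 [ 621.4 -133.8   53.5   57.8   83.4] [  95.9 -145.3]
tin 0.26 [502.9  -3.6 292.8 467.9   8.5] [-2.5  0.7]
board 0.97 [634.4  21.1  99.  160.2   9.4] [131.3   6.1]
board 0.7 [806.1 -29.  157.7 100.3  40.5] [293.8 -68.4]
slab 0.95 [505.3  -5.1 302.2 482.8   8.3] [-0.3 -1.1]
slab 0.47 [496.6 462.1 142.   60.9  81.9] [ 59.1 462.4]
small_board 0.92 [378.2 170.7  54.8  79.5  12.7] [-100.4  191.4]
small_board 0.53 [633.6  20.4 100.1 158.1   8.3] [130.4   5.5]
mill 0.67 [ 432.5 -197.7   50.1   37.2   84.5] [-100.4 -181. ]
board skip [307.3, 180.8, 369.9, 230.1]
board 0.64 slab pct2/50/98 x [ 82.2 129.4 178.7] y [-73.   -2.5  82. ] z [46. 48. 49.]
  front at y -55.0 [ 82.2 177.7]
  front at y -25.0 [ 81.6 176.6]
  front at y 5.0 [ 82.3 177.4]
  front at y 35.0 [ 81.8 177.3]
  front at y 62.5 [ 82.9 177.6]
tin 0.59 slab pct2/50/98 x [ 71.1  94.4 121.7] y [-173.3 -156.5 -124.5] z [45. 67. 69.]
tin 0.36 slab pct2/50/98 x [179.3 209.  241.1] y [348.4 359.9 414.4] z [ 7. 54. 74.]
```

View pics/c10.png

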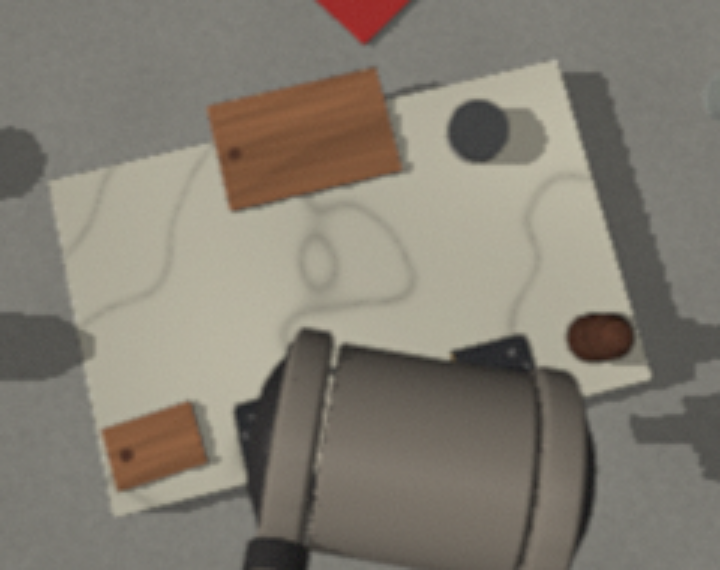

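View pics/s10.png

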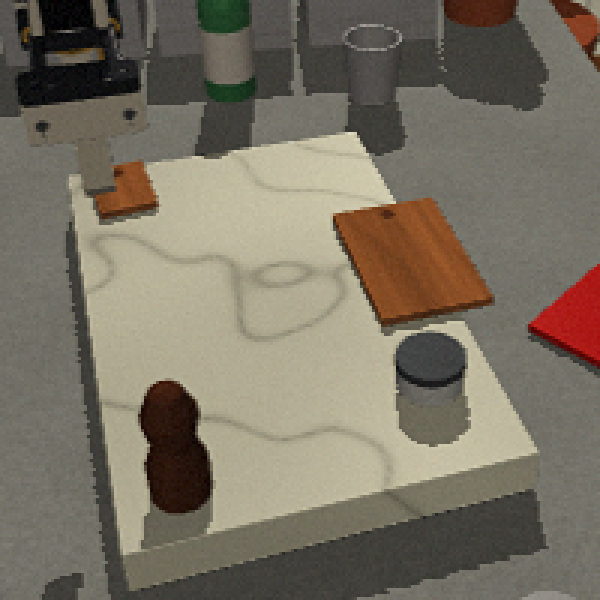

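Both views show the board overhanging 28–31 mm and square to within about 1°. The tin is upright about 150 mm to the side, and the bystanders I re-measured (small board and mill) haven't moved. The arm is clear, so I'm handing in.

```bash
python3 -c "
from bench import env
print(env.finish_job(), env.get_obs()['clock'])"
```

```text
the job is handed in; nothing more can be done
the job is handed in; nothing more can be done
```

I handed the job in with the large board sticking out about 30 mm past the slab's far edge. The tin was pushed aside first. No verdict is reported at hand-in, so this rests on my own checks.

- **What I did:** I pushed the tin about 125 mm to the robot's right with the fingers slightly open as a cradle. Then I slid the board to the edge with the fingers fully open behind it, and withdrew the arm clear of everything. The last robot clock reading was 16.0 s of the 51 s allowed. The wrist force readings I saw stayed at about 2 N.
- **Board:** The overhang measured about 31 mm from the top camera, 28–29 mm from the side camera and 29 mm from the tool position. These disagree by 2–3 mm, but all are within 19–41 mm. It lies flat and about 1° off square.
- **Tin:** It stands upright on the slab, about 150 mm to the side of the board's middle.
- **Bystanders:** The small board and the mill read within about 2 mm of their starting positions. I did not measure the bottle, bowl, cup and jar again, but the arm did not work near them.
- **Detector errors:** It sometimes took the red board for the target. I ruled that out by its colour and its place on the counter.

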